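Load a reagent cassette into the analyser's loading station

TASK

Load the reagent cassette that has a tongue and a foot into the loading station: with its foot end raised, hook the tongue under the steel lip at the far end of the bay, then swing the foot end down and press it until the sprung catch snaps over the foot and the cassette lies flat. Only then push the lever beside the bay all the way over towards the lip's end and let go; leave the square-ended cassette, the bottle and the tube rack where they stand.

Things in the scene. Friction and masses are not known exactly. Their poses are not given: they have to be found in the camera images.
- cassette_grip (a point): Centre of the grip rib of the cassette to load: white plastic, 0.25-0.5 kg, body 140 (x) x 60 (y) x 36 mm high, on its top's middle a rib 60 (x) x 16 (y) x 30 mm high, gripped across y. Starts upright on the table, tongue roughly away from the robot. Axes: x to the tongue, z up. Point is 51 mm above the underside. Two grey caps on top mark the tongue end; the top's other end is free to press
- tongue (a point): Middle of the lower edge of the tongue's tip. The tongue sticks 22 mm out of the cassette's +x end, level with its underside, 40 mm wide, 9 mm thick. The point lies on the underside, 92 mm ahead of the cassette's middle (cassette axes)
- foot (a point): Middle of the lower edge of the foot's end. The foot sticks 12 mm out of the cassette's -x end, level with its underside, 40 mm wide, 12 mm high. The point lies on the underside, 82 mm behind the cassette's middle (cassette axes)
- loader: Fixed loading station: grey deck 315 x 215 mm, 12 mm thick, with a white bay, open above, along x. Origin on the table under the bay's middle; x along the bay to the lip and the white head housing with dark screen (42 mm high, x = 94 to 170 mm), roughly away from the robot; y left, z up. Bay floor z = 12 mm; side walls 68 mm apart, flared at the top up to z = 44 mm, x = -79 to 94 mm
- lip (a point): Middle of the lower edge of the steel lip, a bar across the bay's far end (loader axes): at x = 78 mm in the loader's frame, underside at z = 27, top at z = 36 mm. Under it a stop for the tongue's tip at x = 94 mm. Seated, the cassette lies on the bay floor along the bay, tongue's tip at x = 88 to 94 mm. The bay is too short to drop the cassette in flat
- catch_top (a point): Middle of the front edge of the catch's flat top, at rest at x = -81, z = 39 mm in the loader's frame. Laid with the tongue's tip on the bay floor at x = 55 mm and its underside on this edge, the cassette rests tongue down at 0.2 rad. Pushed forward with a few N (on the rib, say) it slides under the lip to the stop; its foot then drops off this edge onto the catch's slope
- catch (a joint): Sprung steel catch at the bay's near end, 30 mm wide: 0 = out (rest), up to 0.013 m pushed back along the loader's -x. At rest its nose is at x = -75 mm, its underside at z = 25.5 mm, just above a seated foot; a slope joins nose and top. Pressing the foot down on the slope with 5 to 12 N pushes it back; it then springs out over the foot. Block under it: x = -130 to -85, 32 mm high
- lever (a joint): Lever in a white block beside the bay; hinge along y at x = -20, y = -105, z = 34 mm in the loader's frame, arm 85 mm: 0 = leaning 0.5 rad to the loader's -x, 1.0 (end stop) = leaning 0.5 rad to +x, the lip's end. Starts at 0 to 0.3. Moves with 1 N at the ball and stays where it is left
- lever_tip (a point): Centre of the black ball, 26 mm across, at the end of the lever (moves with it)
- spare_grip (a point): Centre of the rib of the other cassette, a bystander: the same body and rib, but square ended, with neither tongue nor foot. Stands upright on the table; leave alone
- bottle: Clear reagent bottle with white cap, 60 mm across, 130 mm high, a bystander; origin at the centre of its underside
- rack: Grey sample tube rack with capped tubes, 75 x 200 mm, 94 mm high, a bystander; origin at the centre of its underside
Mind the look-alikes: they are no part of the job. Leave any orange or yellow look-alike of the part that bears cassette_grip alone.

How it is judged (in metres and radians):
On the way, in this order (a step that is already met when the one before it is completed fails the run):
1. the tongue is under the lip (at least 6 mm in) with the foot end still raised, the lever not yet pushed over (x of tongue in the frame of loader above 0.084 m and z of tongue in the frame of loader between 0.006 and 0.021 m and y of tongue in the frame of loader between -0.012 and 0.012 m and z of foot in the frame of loader above 0.022 m and value of joint lever below 0.5 rad), for 0.1 s.
2. the foot end is down and the catch has sprung out over the foot, the lever not yet pushed over (x of tongue in the frame of loader above 0.084 m and z of tongue in the frame of loader below 0.019 m and z of foot in the frame of loader below 0.017 m and value of joint catch below 0.005 m and value of joint lever below 0.5 rad), for 0.2 s.
3. the lever is pushed over (value of joint lever above 0.88 rad), for 0.2 s.
At the end, for the whole second after the job is handed in: The cassette lies flat in the bay: tongue's tip at least 6 mm under the lip and within 7 mm of the bay floor, foot within 5 mm of the bay floor, tilt under 0.04 rad, the catch out over the foot (within 5 mm of rest), and the lever at 0.88 rad or more (x of tongue in the frame of loader above 0.084 m and z of tongue in the frame of loader below 0.019 m and z of foot in the frame of loader below 0.017 m and value of joint catch below 0.005 m and angle between cassette_grip's own z axis and vertical below 0.04 rad and value of joint lever above 0.88 rad); the robot touches nothing.
It fails at once if the square-ended cassette is moved by more than 20 mm (distance of spare_grip from where it was at the start of the episode above 0.02 m).
It fails at once if the bottle is moved by more than 20 mm or tipped (distance of bottle from where it was at the start of the episode above 0.02 m or angle between bottle's own z axis and vertical above 0.3 rad).
It fails at once if the rack is moved by more than 20 mm (distance of rack from where it was at the start of the episode above 0.02 m).
It also fails if it takes over 61 s, if anything falls off the work surface, if the arm or the gripper's body presses on something with over 40 N, if the wrist force passes 120 N, or if a joint passes its speed limit or range.

ROBOT

A 6-joint arm with a two-finger parallel gripper is mounted at the origin on the work surface. World frame = base frame: x ahead of the robot, y to its left, z up, the work surface at z = 0. Lengths are in mm, angles in degrees, forces in N, time in s.
With the tool pointing down it reaches from about 150 to 775 mm from the base axis. Payload 6.1 kg.
Tool frame: the origin (TCP) lies between the finger pads; the fingertips stand 14 mm ahead of it and the grasp point (between the pads) lies 5 mm behind it; z points along the fingers, y is the line along which they close (so a half turn about z gives the same grasp; the last joint's range is limited). The gripper opens to 85 mm and grips with 20 to 120 N. Pads are 22 mm wide; open, the fingers measure 114 mm over their backs; the gripper's body (76 mm by 85 mm) begins 54 mm behind the grasp point. The pads swing forward as they close: fully open they stand 13 mm farther back than shut.
Start: joints at [-66.291, 7.208, -2.269, 80.523, 0, 90], TCP at [211.09, -480.676, 245.295] pointing down, gripper open.
Joint ranges: [-155.77, 155.77], [-54.66, 111.73], [-72.52, 77.12], [-102.08, 115.82], [-83.92, 84.16], [-180, 180]. Speed limits (degrees/s): [136.94, 136.94, 172.46, 180, 180, 180].

INTERFACE

Orientations are given as a 3x3 rotation matrix whose columns are the frame's x, y, z axes.
In Python, from workcell import bot gives the robot as it stands.
- The arm moves only by the tool step_arm, never from a script. Its argument "deltas" is a list that holds one entry, the list of rows, each a list of 4 numbers: the shift along the tool's x, y, z in mm, then the turn about the tool's z in rad. A call has 1 to 5 rows; each row shifts and turns the commanded pose from where the row before left it, along the tool's axes as they then stand; what a row does not reach is not made up. A row lasts 1/8 s, in which the tool goes at most 62.5 mm and 10.7 degrees, less where a joint would pass 70% of its speed; a pose out of reach is approached as far as the arm can. A call is refused whole if a number of a shift passes 62.5 or a number of a turn 0.188, either way. A call with a gripper value outside its range is refused whole. "claw" is the opening, from 0 (shut) to 1 (fully open), set as the call begins (left out, the last holds). The fingers move at their own pace and stop on an object; "force" is the grip in N (left out, the last holds). Time passes only in rows, so rows that do not move let the fingers close. It gives the time, the measured TCP pose, the force, the opening and the grip force at its end, in the units of the state.
- bot.state(): the state, without advancing time (a new reading comes with each control period).
- bot.capture(name): name is "scene" or "side" or "wrist"; returns (picture, depth): 400x640x3 uint8, blue, green, red; 400x640 float32, mm along the optical axis (not along the pixel's ray), 0 where there is no reading.
- bot.camera_params(name): a dict with "camera_matrix" (3x3 intrinsics, pixels), "view" (4x4, takes a point from world to camera coordinates). Camera axes: x right, y down, z forward; pixel columns grow to the right and rows downward; lengths in mm; the calibration is good to about 2 mm. A picture is of the moment at which its call begins: read the wrist's pose just before it. camera_params takes no time and is no camera call; for the wrist camera it gives the pose at the moment of the call.
- bot.finish_job(): hands the job in; it is judged then, once.
The state is a dict: "time_s": time; "joint_pos": joint angles; "qd": joint speeds; "tau": joint torques, N m; "eef_pos": TCP position; "tcp_rot": TCP orientation; "contact_force": force on the tool from outside, world axes, zero at the start; "moment": the same for the moment, N m; "finger_gap": finger opening in mm; "gripper_force": force on a finger pad.
Only numpy, scipy, OpenCV 4.12 (cv2) and the standard library are available. Lean on these libraries where they do the work, as an engineer would, in place of code of your own. Each camera call takes 0.05 s, during which the arm holds its last target. There are 200 camera calls.

## Working session

There is one attempt and no reset: what is moved stays moved. The work goes in short steps, Python scripts to look and compute and a tool call to move; the robot and the scene stay as the last step left them, time stands still between calls to the robot, and variables do not carry over. Pictures are saved under pics/ and viewed, at most 10 in all, crops included, and the job is handed in when it is done.

Besides the shell and the picture viewer there is one more tool, called after ">>>" as name([rows], argument=value, ...), one row to a line, values as JSON. step_arm: Moves the arm, as the interface text tells. Its arguments: {"type":"object","properties":{"deltas":{"type":"array"},"claw":{"type":"number"},"force":{"type":"number"}},"required":["deltas"]}

```bash
mkdir -p pics; cat > h.py <<'E'
import numpy as np,cv2
from workcell import bot
def grab(n):
    P=bot.camera_params(n);im,d=bot.capture(n);return im,d,np.array(P["camera_matrix"]),np.array(P["view"])
def world(d,K,V):
    h,w=d.shape;u,v=np.meshgrid(np.arange(w),np.arange(h))
    c=np.stack([(u-K[0,2])/K[0,0]*d,(v-K[1,2])/K[1,1]*d,d,np.ones_like(d)],-1)
    W=(c@np.linalg.inv(V).T)[...,:3];W[d<=0]=np.nan;return W
E
python3 - <<'E'
from h import *
for n in("scene","side"):
    im,d,K,V=grab(n);np.savez(f"pics/{n}.npz",im=im,d=d,K=K,V=V);cv2.imwrite(f"pics/{n}0.png",im)
    print(n,np.linalg.inv(V).round(2).tolist())
E
```

```text
scene [[0.63, 0.48, -0.61, 1162.41], [0.78, -0.37, 0.51, -444.13], [0.02, -0.8, -0.6, 756.49], [0.0, 0.0, 0.0, 1.0]]
side [[-1.0, -0.06, 0.05, 415.94], [-0.08, 0.76, -0.65, 767.4], [0.0, -0.65, -0.76, 840.52], [0.0, 0.0, 0.0, 1.0]]
```

View pics/scene0.png

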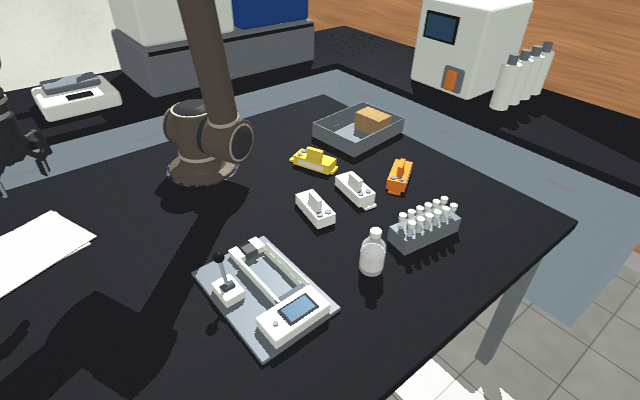

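View pics/side0.png

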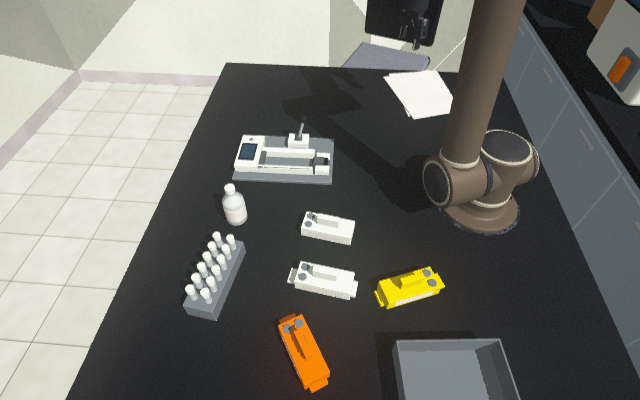

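Two white cassettes show in the side view, at (327,228) and (323,279). The second seems to have a tongue at its left end (291,275) and a foot at its right end (356,289), and the first looks square-ended. The yellow (410,288) and orange (303,352) ones are look-alikes. I'll confirm this in a crop and measure.

```bash
python3 - <<'E'
from h import *
S=np.load("pics/side.npz");C=np.load("pics/scene.npz")
a=cv2.resize(S["im"][200:310,220:380],None,fx=4.5,fy=4.5,interpolation=cv2.INTER_CUBIC)[:480]
# top-down orthographic, both cams: 1mm/px? x 200..640 y -300..300
cv2.imwrite("pics/crop.png",a)
for n,D in(("side",S),("scene",C)):
    W=world(D["d"],D["K"],D["V"]);im=D["im"].astype(int)
    R=[(W[...,0]>200)&(W[...,0]<700)&(W[...,1]>-350)&(W[...,1]<350)][0]
    white=(im.min(2)>110)
    # cassette rib tops and bodies
    for lo,hi in((30,42),(60,72)):
        m=(R&(W[...,2]>lo)&(W[...,2]<hi)&(im.max(2)-im.min(2)<60)).astype(np.uint8)
        k,l,st,ce=cv2.connectedComponentsWithStats(m)
        for i in range(1,k):
            if st[i,4]>40:
                p=W[l==i];r=cv2.minAreaRect(p[:,:2].astype(np.float32))
                print(n,lo,st[i,4],ce[i].round(),np.median(p,0).round(),np.round(r[0]),np.round(r[1]),round(r[2],1))
E
```

```text
side 30 186 [298. 139.] [ 555. -198.   36.] [ 560. -204.] [68. 52.] 4.7
side 30 593 [275. 156.] [ 641. -126.   37.] [ 600. -129.] [150. 201.] 89.9
side 30 238 [321. 162.] [474. -98.  33.] [ 477. -104.] [53. 87.] 0.6
side 30 725 [328. 226.] [435. 158.  36.] [437. 148.] [ 62. 140.] 80.2
side 30 79 [235. 266.] [660. 302.  36.] [660. 292.] [116.   3.] 81.9
side 30 1017 [325. 279.] [433. 319.  36.] [435. 310.] [ 62. 140.] 81.0
side 60 48 [238. 208.] [682. 140.  65.] [680. 132.] [50. 16.] 58.6
side 60 128 [328. 218.] [437. 150.  65.] [437. 148.] [19. 60.] 78.3
side 60 173 [324. 271.] [436. 311.  65.] [435. 310.] [19. 60.] 79.3
scene 30 408 [354. 187.] [458. 297.  36.] [437. 307.] [ 60. 141.] 81.9
scene 30 480 [315. 207.] [464. 135.  36.] [439. 146.] [ 62. 143.] 80.5
scene 30 43 [393. 235.] [677. 228.  36.] [676. 228.] [ 4. 45.] 79.7
scene 30 1219 [270. 275.] [ 609. -106.   37.] [ 574. -132.] [150. 251.] 90.0
scene 30 439 [227. 289.] [ 574. -214.   36.] [ 562. -209.] [71. 50.] 1.0
scene 60 73 [354. 177.] [438. 305.  66.] [438. 308.] [18. 60.] 82.1
scene 60 85 [314. 196.] [441. 144.  65.] [440. 145.] [18. 59.] 80.5
```

View pics/crop.png

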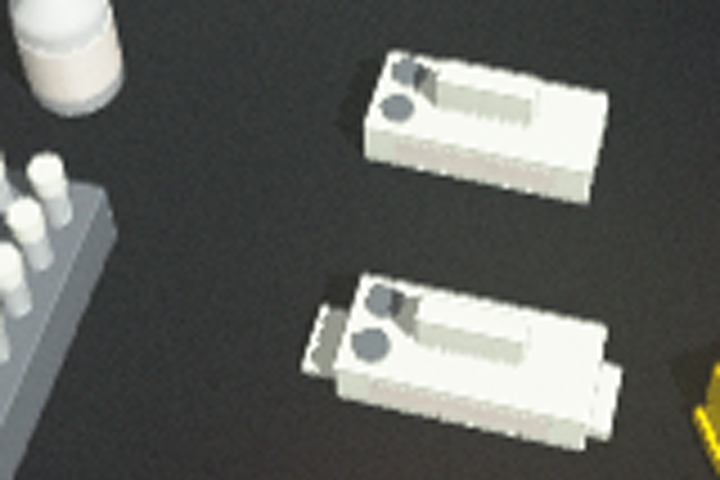

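The crop confirms it. The lower cassette has the tongue (crop 325,340) and foot (crop 605,400), with its centre near (436,309), tongue direction about -9°. The upper one is square-ended. Next I'll fit the loader and read the wrist camera's geometry.

```bash
python3 - <<'E'
from h import *
for n in("side","scene"):
    D=np.load(f"pics/{n}.npz");W=world(D["d"],D["K"],D["V"]);im=D["im"].astype(int)
    R=(W[...,0]>350)&(W[...,0]<720)&(W[...,1]>-330)&(W[...,1]<50)
    m=R&(W[...,2]>8)&(W[...,2]<60)
    m=cv2.morphologyEx(m.astype(np.uint8),cv2.MORPH_OPEN,np.ones((3,3)))
    k,l,st,ce=cv2.connectedComponentsWithStats(m);i=1+st[1:,4].argmax();p=W[l==i]
    print(n,len(p),cv2.minAreaRect(p[:,:2].astype(np.float32)))
    h=p[(p[:,2]>48)&(p[:,2]<60)];print(len(h), len(h) and cv2.minAreaRect(h[:,:2].astype(np.float32)))
    t=W[R&(W[...,2]>85)];print("tip",len(t),np.median(t,0),t.max(0))
s=bot.state();print(s["eef_pos"],np.round(s["tcp_rot"],3).tolist(),s["time_s"],s["finger_gap"])
V=np.linalg.inv(bot.camera_params("wrist")["view"]);T=np.eye(4);T[:3,:3]=s["tcp_rot"];T[:3,3]=s["eef_pos"]
print((np.linalg.inv(T)@V).round(3).tolist(),np.array(bot.camera_params("wrist")["camera_matrix"]).tolist())
E
```

```text
side 3927 ((580.0944213867188, -137.12841796875), (282.46466064453125, 218.753173828125), 1.3560616970062256)
12 ((557.6235961914062, -199.876708984375), (12.58651351928711, 7.6384124755859375), 75.07383728027344)
tip 68 [ 541.07040584 -202.44628023  119.1550927 ] [ 551.79385497 -191.93266219  129.52909089]
scene 7611 ((580.3248291015625, -138.44212341308594), (281.4230041503906, 215.12332153320312), 0.8805913925170898)
21 ((634.3330078125, -153.00711059570312), (198.21063232421875, 10.142631530761719), 35.281192779541016)
tip 148 [ 547.88547854 -210.6663468   120.45189675] [ 555.21666914 -197.97220279  130.36831936]
[ 210.9690444  -480.38194526  244.61830334] [[0.916, 0.402, -0.001], [0.402, -0.916, 0.001], [0.0, -0.001, -1.0]] 0.1 85.2688809763755
[[-0.001, -0.965, -0.261, 66.667], [1.0, -0.001, 0.0, -0.044], [-0.0, -0.261, 0.965, -128.26], [0.0, 0.0, 0.0, 1.0]] [[293.96870417491334, 0.0, 319.8142585214074], [0.0, 293.96870417491334, 205.0691316934553], [0.0, 0.0, 1.0]]
```

>>> step_arm([
  [[0, 0, -28, 0.138], [0, 0, -28, 0.138], [0, 0, -28, 0.138], [40, -44, 0, 0], [40, -44, 0, 0]],
])

```text
time_s: 0.72
eef_pos: [291.6, -392.1, 329.1]
tcp_rot: [[1.0, -0.003, 0.0], [-0.003, -1.0, 0.0], [0.0, -0.0, -1.0]]
contact_force: [0.5, -0.4, -0.7]
finger_gap: 85.4
gripper_force: 0.0
```

>>> step_arm([
  [[43, -45, 0, 0], [43, -45, 0, 0], [43, -45, 0, 0], [43, -45, 0, 0], [43, -45, 0, 0]],
])

```text
time_s: 1.35
eef_pos: [507.2, -166.0, 329.0]
tcp_rot: [[1.0, -0.0, -0.0], [-0.0, -1.0, -0.0], [-0.0, 0.0, -1.0]]
contact_force: [0.2, -1.1, -0.4]
finger_gap: 85.5
gripper_force: 0.0
```

>>> step_arm([
  [[43, -45, 0, 0], [0, 0, 0, 0], [0, 0, 0, 0]],
])

```text
time_s: 1.72
eef_pos: [549.0, -122.5, 328.7]
tcp_rot: [[1.0, 0.001, -0.001], [0.001, -1.0, -0.0], [-0.001, 0.0, -1.0]]
contact_force: [0.1, 0.6, 0.6]
finger_gap: 85.6
gripper_force: 0.0
```

```bash
python3 - <<'E'
from h import *
im,d,K,V=grab("wrist");np.savez("pics/w1.npz",im=im,d=d,K=K,V=V);cv2.imwrite("pics/w1.png",im)
E
```

```text
(no output)
```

View pics/w1.png

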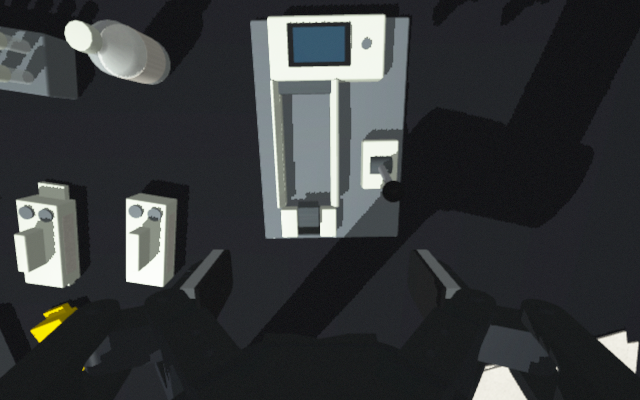

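The wrist view shows the bay at cols 270–340 and rows 80–205, the lip bar at (304,88), the catch at (308,218), the lever ball at (393,190), and the target cassette with its tongue up at (47,235). I'll fit the loader's axes from this depth image.

```bash
python3 - <<'E'
from h import *
D=np.load("pics/w1.npz");W=world(D["d"],D["K"],D["V"])
def rect(name,box,lo,hi):
    r0,r1,c0,c1=box;p=W[r0:r1,c0:c1].reshape(-1,3);p=p[(p[:,2]>lo)&(p[:,2]<hi)]
    r=cv2.minAreaRect(p[:,:2].astype(np.float32));print(name,len(p),np.round(p.mean(0),1),np.round(r[0],1),np.round(r[1],1),round(r[2],2))
rect("deck",(5,245,245,412),7,65)
rect("head",(5,90,260,392),49,60)
rect("floor",(100,200,270,345),8,16)
rect("wallL",(90,200,262,292),38,50)
rect("wallR",(90,200,322,350),38,50)
rect("catch",(196,240,295,322),36,44)
rect("block",(196,245,270,345),28,50)
rect("lipz",(76,100,280,332),20,46)
rect("ball",(175,205,375,405),85,140)
rect("cass",(180,295,5,85),30,42);rect("rib",(180,295,5,85),58,75)
for c in (295,305,315):print([tuple(np.round(W[r,c],0).astype(int)) for r in list(range(76,104,3))+list(range(190,240,4))])
for r in (120,150,180):print([tuple(np.round(W[r,c,1:],0).astype(int)) for c in list(range(266,292,2))+list(range(324,346,2))])
E
```

```text
deck 31798 [ 614.  -135.4   24.1] [ 597.2 -137.1] [315.3 215.3] 1.05
head 0 [nan nan nan] [0. 0.] [0. 0.] 0.0
floor 5656 [ 579.7 -105.    11.9] [ 577.7 -102.1] [146.4 115.5] 0.04
wallL 680 [590.4 -61.8  42.2] [586.4 -61.9] [149.5   8.7] 0.99
wallR 618 [ 590.3 -142.7   42.3] [ 586.5 -141.9] [149.6   9.2] 1.2
catch 407 [ 485.1 -104.    38.6] [ 485.1 -104.6] [30.1 31.5] 89.36
block 1759 [ 479.4 -103.5   34.3] [ 483.1 -103.4] [69.  87.9] 0.1
lipz 983 [ 667.5 -102.9   37. ] [ 664.5 -102.3] [70.3 28.2] 89.23
ball 425 [ 542.8 -206.2  121.6] [ 540.8 -207.4] [24.5 24.6] 42.34
cass 2695 [443.5 301.   35.8] [436.6 309.1] [ 62.2 140.9] 80.7
rib 611 [438.3 307.   64.2] [436.8 309.2] [18.5 60.6] 79.02
[(np.int64(678), np.int64(-90), np.int64(43)), (np.int64(675), np.int64(-90), np.int64(40)), (np.int64(671), np.int64(-89), np.int64(36)), (np.int64(668), np.int64(-89), np.int64(35)), (np.int64(-9223372036854775808), np.int64(-9223372036854775808), np.int64(-9223372036854775808)), (np.int64(660), np.int64(-89), np.int64(34)), (np.int64(657), np.int64(-88), np.int64(32)), (np.int64(655), np.int64(-87
[... 4567 characters left out ...]
np.int64(-62), np.int64(42)), (np.int64(-65), np.int64(40)), (np.int64(-67), np.int64(36)), (np.int64(-69), np.int64(28)), (np.int64(-70), np.int64(12)), (np.int64(-73), np.int64(12)), (np.int64(-76), np.int64(12)), (np.int64(-129), np.int64(11)), (np.int64(-132), np.int64(12)), (np.int64(-135), np.int64(12)), (np.int64(-137), np.int64(27)), (np.int64(-140), np.int64(39)), (np.int64(-142), np.int64(43)), (np.int64(-145), np.int64(45)), (np.int64(-150), np.int64(12)), (np.int64(-153), np.int64(11)), (np.int64(-156), np.int64(11)), (np.int64(-159), np.int64(12))]<stdin>:5: RuntimeWarning: Mean of empty slice.
  ret = um.true_divide(
<stdin>:16: RuntimeWarning: invalid value encountered in cast
```

The loader origin is near (582,-102.4) with yaw +1°, and the lever is around 0.25 rad. The cassette is at (436.8,309.2), yaw -9.5°. I'll go above its rib.

>>> step_arm([
  [[-14, -54, 20, 0], [-14, -54, 20, 0], [-14, -54, 20, 0], [-14, -54, 20, 0], [-14, -54, 20, 0]],
])

```text
time_s: 2.4
eef_pos: [478.4, 68.1, 232.0]
tcp_rot: [[0.994, 0.107, -0.007], [0.107, -0.992, 0.061], [-0.0, -0.061, -0.998]]
contact_force: [0.0, 0.1, -0.5]
finger_gap: 85.4
gripper_force: 0.0
```

>>> step_arm([
  [[-14, -54, 20, 0], [-14, -54, 20, 0], [-14, -54, 20, 0], [0, 0, 0, 0.166], [0, 0, 0, 0]],
])

```text
time_s: 3.02
eef_pos: [434.8, 92.6, 186.3]
tcp_rot: [[0.994, 0.103, -0.042], [0.109, -0.982, 0.157], [-0.025, -0.161, -0.987]]
contact_force: [-0.1, -0.3, -0.5]
finger_gap: 85.0
gripper_force: 0.0
```

```bash
cat >> h.py <<'E'
def togo(x,y,z,yaw):
    s=bot.state();R=np.array(s["tcp_rot"]);p=np.array(s["eef_pos"]);y0=np.arctan2(R[1,0],R[0,0])
    print("t",s["time_s"],"pos",p.round(1),"yaw",np.degrees(y0).round(2),"F",np.round(s["contact_force"],1),"gap",round(s["finger_gap"],1))
    a=np.radians(yaw);Rt=np.array([[np.cos(a),np.sin(a),0],[np.sin(a),-np.cos(a),0],[0,0,-1]])
    print("turn first",(y0-a).round(4),"then shift",(Rt.T@(np.array([x,y,z])-p)).round(1))
def L(x,y,z,o=(582,-102.4,1.0)):
    a=np.radians(o[2]);return o[0]+x*np.cos(a)-y*np.sin(a),o[1]+x*np.sin(a)+y*np.cos(a),z
E
python3 - <<'E'
from h import *
im,d,K,V=grab("wrist");W=world(d,K,V);cv2.imwrite("pics/w2.png",im)
togo(436.8,309.2,54,-9.5)
R=(abs(W[...,0]-437)<90)&(abs(W[...,1]-309)<60)
for lo,hi in((30,42),(58,75)):
    m=(R&(W[...,2]>lo)&(W[...,2]<hi));p=W[m][:,:2].astype(np.float32);print(len(p),cv2.minAreaRect(p))
E
```

```text
t 3.075 pos [435.   93.3 186.5] yaw 6.32 F [0.2 0.1 0.1] gap 85.6
turn first 0.2761 then shift [ -33.9 -213.2  132.5]
5395 ((436.5313720703125, 309.40472412109375), (61.46357727050781, 140.04330444335938), 80.90701293945312)
1229 ((436.8161315917969, 309.2870788574219), (17.30263900756836, 59.85063552856445), 80.99496459960938)
```

View pics/w2.png

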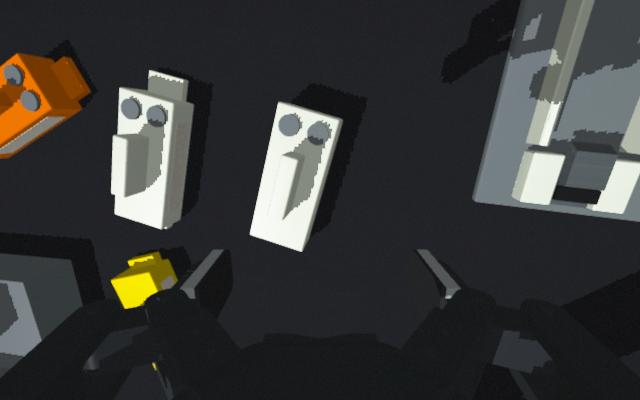

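The wrist view shows the target at (150,150) with its tongue at the top (167,85), and the spare at (295,175). The arm stopped short and the tool is tilted by 9°, so I'll check the joints.

```bash
python3 - <<'E'
from h import *
s=bot.state()
for k in("joint_pos","qd","tau","eef_pos","contact_force"):print(k,np.round(s[k],2).tolist())
print(np.round(s["tcp_rot"],3).tolist())
E
```

```text
joint_pos [6.25, -0.12, -17.98, 73.54, 9.28, 179.93]
qd [1.66, 0.2, 0.4, -0.25, 0.28, -0.0]
tau [-0.49, -34.42, 34.48, 0.32, 0.46, -0.0]
eef_pos [435.03, 93.34, 186.47]
contact_force [0.2, 0.08, 0.09]
[[0.994, 0.105, -0.041], [0.11, -0.981, 0.158], [-0.024, -0.161, -0.987]]
```

>>> step_arm([
  [[0, 0, -20, 0], [0, 0, 0, 0]],
])

```text
time_s: 3.32
eef_pos: [436.8, 91.7, 207.3]
tcp_rot: [[0.993, 0.108, -0.039], [0.113, -0.981, 0.158], [-0.022, -0.161, -0.987]]
contact_force: [0.5, 0.0, -0.2]
finger_gap: 85.2
gripper_force: 0.0
```

```bash
python3 - <<'E'
from h import *
s=bot.state()
for k in("joint_pos","qd","tau","eef_pos","contact_force"):print(k,np.round(s[k],2).tolist())
print(np.round(s["tcp_rot"],3).tolist())
E
```

```text
joint_pos [6.02, -0.3, -15.53, 76.08, 9.28, 179.53]
qd [0.56, 0.71, -1.96, -1.35, -0.05, 0.13]
tau [-0.22, -34.98, 35.41, 0.69, 0.51, -0.02]
eef_pos [436.77, 91.68, 207.25]
contact_force [0.48, 0.0, -0.17]
[[0.993, 0.108, -0.039], [0.113, -0.981, 0.158], [-0.022, -0.161, -0.987]]
```

Joint 6 sits at its +180° limit, so I'll use the half-turn grasp. I'll turn back and see whether the tilt clears.

>>> step_arm([
  [[0, 0, 0, -0.18], [0, 0, 0, -0.18], [0, 0, 0, -0.18], [0, 0, 0, 0]],
])

```text
time_s: 3.82
eef_pos: [435.8, 92.1, 205.4]
tcp_rot: [[0.797, 0.602, -0.043], [0.601, -0.784, 0.158], [0.061, -0.151, -0.987]]
contact_force: [0.1, 0.2, -0.5]
finger_gap: 85.6
gripper_force: 0.0
```

```bash
python3 - <<'E'
from h import *
s=bot.state();print(np.round(s["joint_pos"],2).tolist());R=np.array(s["tcp_rot"]);print(R.round(3).tolist())
E
```

```text
[6.08, -0.22, -15.69, 76.03, 9.28, 148.7]
[[0.797, 0.602, -0.043], [0.601, -0.784, 0.158], [0.061, -0.151, -0.987]]
```

The tilt persists because the commanded pose absorbed it. It came from the +180° limit, and by mirror symmetry the -180° limit should undo it, so I'll turn there.

>>> step_arm([
  [[0, 0, 0, -0.185], [0, 0, 0, -0.185], [0, 0, 0, -0.185], [0, 0, 0, -0.185], [0, 0, 0, -0.185]],
])

```text
time_s: 4.45
eef_pos: [435.9, 92.1, 205.6]
tcp_rot: [[-0.005, 0.999, -0.043], [0.987, 0.012, 0.158], [0.158, -0.041, -0.987]]
contact_force: [0.2, -0.1, 0.5]
finger_gap: 85.4
gripper_force: 0.0
```

>>> step_arm([
  [[0, 0, 0, -0.185], [0, 0, 0, -0.185], [0, 0, 0, -0.185], [0, 0, 0, -0.185], [0, 0, 0, -0.185]],
])

```text
time_s: 5.08
eef_pos: [435.9, 92.1, 205.6]
tcp_rot: [[-0.801, 0.597, -0.043], [0.585, 0.796, 0.158], [0.128, 0.101, -0.987]]
contact_force: [-0.3, 0.2, -0.4]
finger_gap: 85.3
gripper_force: 0.0
```

>>> step_arm([
  [[0, 0, 0, -0.185], [0, 0, 0, -0.185], [0, 0, 0, -0.185], [0, 0, 0, -0.185], [0, 0, 0, -0.185]],
])

```text
time_s: 5.7
eef_pos: [435.9, 92.1, 205.5]
tcp_rot: [[-0.959, -0.28, -0.043], [-0.283, 0.946, 0.158], [-0.004, 0.163, -0.987]]
contact_force: [0.5, -1.2, -0.8]
finger_gap: 85.3
gripper_force: 0.0
```

>>> step_arm([
  [[0, 0, 0, -0.185], [0, 0, 0, -0.185], [0, 0, 0, -0.185], [0, 0, 0, -0.185], [0, 0, 0, -0.185]],
])

```text
time_s: 6.32
eef_pos: [435.9, 92.0, 205.5]
tcp_rot: [[-0.353, -0.935, -0.043], [-0.926, 0.343, 0.158], [-0.133, 0.095, -0.987]]
contact_force: [1.1, 0.1, 0.1]
finger_gap: 85.3
gripper_force: 0.0
```

>>> step_arm([
  [[0, 0, 0, -0.185], [0, 0, 0, -0.185], [0, 0, 0, -0.185], [0, 0, 0, -0.185], [0, 0, 0, -0.185]],
])

```text
time_s: 6.95
eef_pos: [435.9, 92.0, 205.6]
tcp_rot: [[0.534, -0.845, -0.043], [-0.831, -0.533, 0.158], [-0.156, -0.049, -0.987]]
contact_force: [-0.7, -0.3, -0.3]
finger_gap: 85.4
gripper_force: 0.0
```

>>> step_arm([
  [[0, 0, 0, -0.185], [0, 0, 0, -0.185], [0, 0, 0, -0.185], [0, 0, 0, -0.185], [0, 0, 0, -0.185]],
])

```text
time_s: 7.58
eef_pos: [435.9, 92.0, 205.5]
tcp_rot: [[0.996, -0.082, -0.043], [-0.074, -0.985, 0.158], [-0.055, -0.154, -0.987]]
contact_force: [0.6, 0.3, 0.5]
finger_gap: 85.5
gripper_force: 0.0
```

```bash
python3 - <<'E'
from h import *
s=bot.state();print(np.round(s["joint_pos"],2).tolist());R=np.array(s["tcp_rot"]);print(R.round(3).tolist())
E
```

```text
[6.08, -0.21, -15.67, 76.05, 9.28, -169.52]
[[0.996, -0.082, -0.043], [-0.074, -0.985, 0.158], [-0.055, -0.154, -0.987]]
```

>>> step_arm([
  [[0, 0, 0, -0.185], [0, 0, 0, -0.1], [0, 0, 0, 0]],
])

```text
time_s: 7.95
eef_pos: [431.3, 117.8, 205.7]
tcp_rot: [[0.985, 0.168, -0.035], [0.171, -0.975, 0.14], [-0.011, -0.144, -0.99]]
contact_force: [0.3, 1.0, 0.6]
finger_gap: 85.1
gripper_force: 0.0
```

>>> step_arm([
  [[0, 30, -5, 0], [0, 0, 0, 0]],
])

```text
time_s: 8.2
eef_pos: [434.5, 102.8, 206.5]
tcp_rot: [[0.989, 0.145, -0.03], [0.148, -0.981, 0.127], [-0.011, -0.13, -0.991]]
contact_force: [0.6, 0.1, -0.1]
finger_gap: 85.3
gripper_force: 0.0
```

```bash
python3 - <<'E'
from h import *
s=bot.state();print(np.round(s["joint_pos"],2).tolist());R=np.array(s["tcp_rot"]);print(R.round(3).tolist())
E
```

```text
[8.62, -0.77, -15.92, 75.43, 7.47, -179.89]
[[0.989, 0.145, -0.03], [0.148, -0.981, 0.127], [-0.011, -0.13, -0.991]]
```

The tilt is decreasing, so I'll continue with a combined turn and move.

>>> step_arm([
  [[0, 35, 0, -0.1], [0, 35, 0, -0.1], [0, 0, 0, 0]],
])

```text
time_s: 8.57
eef_pos: [426.6, 123.0, 198.4]
tcp_rot: [[0.971, 0.237, -0.005], [0.237, -0.969, 0.063], [0.01, -0.063, -0.998]]
contact_force: [-0.1, 0.1, -0.3]
finger_gap: 85.7
gripper_force: 0.0
```

```bash
python3 - <<'E'
from h import *
s=bot.state();print(np.round(s["joint_pos"],2).tolist());R=np.array(s["tcp_rot"]);print(R.round(3).tolist(),np.round(s["eef_pos"]))
E
```

```text
[13.8, -1.8, -17.72, 73.5, 3.59, -179.91]
[[0.971, 0.237, -0.005], [0.237, -0.969, 0.063], [0.01, -0.063, -0.998]] [427. 123. 198.]
```

>>> step_arm([
  [[0, 35, -5, -0.1], [0, 30, -5, -0.09], [0, 0, 0, 0]],
])

```text
time_s: 8.95
eef_pos: [418.4, 140.7, 205.9]
tcp_rot: [[0.947, 0.32, 0.018], [0.32, -0.948, 0.002], [0.018, 0.004, -1.0]]
contact_force: [-0.1, 0.5, -0.7]
finger_gap: 85.6
gripper_force: 0.0
```

```bash
python3 - <<'E'
from h import *
s=bot.state();print(np.round(s["joint_pos"],2).tolist());R=np.array(s["tcp_rot"]);print(R.round(4).tolist(),np.round(s["eef_pos"]))
E
```

```text
[18.72, -2.49, -17.37, 74.09, -0.21, -179.93]
[[0.9473, 0.3197, 0.0183], [0.3197, -0.9475, 0.0023], [0.0181, 0.0037, -0.9998]] [418. 141. 206.]
```

Tilt is fixed (about 1° left). Next, turn +3.633 rad to yaw -189.5° (= 170.5°).

>>> step_arm([
  [[0, 0, 0, 0.182], [0, 0, 0, 0.182], [0, 0, 0, 0.182], [0, 0, 0, 0.182], [0, 0, 0, 0.182]],
])

```text
time_s: 9.57
eef_pos: [418.5, 139.8, 205.3]
tcp_rot: [[0.829, -0.558, 0.017], [-0.558, -0.83, 0.002], [0.013, -0.011, -1.0]]
contact_force: [-0.2, 0.3, 0.1]
finger_gap: 85.4
gripper_force: 0.0
```

>>> step_arm([
  [[0, 0, 0, 0.182], [0, 0, 0, 0.182], [0, 0, 0, 0.182], [0, 0, 0, 0.182], [0, 0, 0, 0.182]],
])

```text
time_s: 10.2
eef_pos: [418.5, 139.8, 205.3]
tcp_rot: [[0.068, -0.998, 0.017], [-0.998, -0.068, 0.002], [-0.001, -0.018, -1.0]]
contact_force: [0.3, 0.6, -0.1]
finger_gap: 85.2
gripper_force: 0.0
```

>>> step_arm([
  [[0, 0, 0, 0.182], [0, 0, 0, 0.182], [0, 0, 0, 0.182], [0, 0, 0, 0.182], [0, 0, 0, 0.182]],
])

```text
time_s: 10.82
eef_pos: [418.5, 139.8, 205.3]
tcp_rot: [[-0.746, -0.666, 0.017], [-0.666, 0.746, 0.002], [-0.014, -0.01, -1.0]]
contact_force: [0.3, 0.3, 0.2]
finger_gap: 85.4
gripper_force: 0.0
```

>>> step_arm([
  [[0, 0, 0, 0.182], [0, 0, 0, 0.182], [0, 0, 0, 0.182], [0, 0, 0, 0.182], [0, 0, 0, 0.182]],
])

```text
time_s: 11.45
eef_pos: [418.5, 139.8, 205.3]
tcp_rot: [[-0.984, 0.18, 0.017], [0.18, 0.984, 0.002], [-0.017, 0.005, -1.0]]
contact_force: [-0.0, 0.2, -0.3]
finger_gap: 85.3
gripper_force: 0.0
```

```bash
sed -i 's/print("turn first".*/print("turn first",((y0-a+np.pi)%(2*np.pi)-np.pi).round(4),"then shift",((R@cv2.Rodrigues(np.array([0,0,(y0-a+np.pi)%(2*np.pi)-np.pi]))[0]).T@(np.array([x,y,z])-p)).round(1))/' h.py; python3 - <<'E'
from h import *
print(np.round(bot.state()["joint_pos"],1))
togo(436.8,309.2,54,170.5)
E
```

```text
[ 18.6  -2.5 -17.4  74.1  -0.2  29. ]
t 11.45 pos [418.5 139.8 205.3] yaw 169.63 F [-0.   0.2 -0.3] gap 85.3
turn first -0.0152 then shift [ 12.5 169.4 152. ]
```

>>> step_arm([
  [[4.5, 57, 0, -0.02], [4, 56, 0, 0], [4, 56, 0, 0], [0, 0, 50, 0], [0, 0, 50, 0]],
], claw=0.6)

```text
time_s: 12.08
eef_pos: [435.3, 310.0, 104.8]
tcp_rot: [[-0.988, 0.153, 0.019], [0.153, 0.988, 0.003], [-0.018, 0.006, -1.0]]
contact_force: [-0.0, 0.3, -0.7]
finger_gap: 51.2
gripper_force: 0.0
```

>>> step_arm([
  [[0, 0, 22, 0], [0, 0, 0, 0]],
])

```text
time_s: 12.32
eef_pos: [434.1, 308.1, 81.9]
tcp_rot: [[-0.988, 0.154, 0.014], [0.154, 0.988, -0.001], [-0.014, 0.001, -1.0]]
contact_force: [-0.1, -0.8, 0.0]
finger_gap: 50.8
gripper_force: 0.0
```

```bash
python3 - <<'E'
from h import *
togo(436.8,309.2,54,170.9)
E
```

```text
t 12.325 pos [434.1 308.1  81.9] yaw 171.16 F [-0.1 -0.8  0. ] gap 50.8
turn first 0.0045 then shift [-2.1  1.5 28. ]
```

>>> step_arm([
  [[-2, 1.5, 28, 0], [0, 0, 0, 0]],
])

```text
time_s: 12.58
eef_pos: [437.5, 310.1, 55.9]
tcp_rot: [[-0.988, 0.153, 0.017], [0.153, 0.988, 0.001], [-0.016, 0.003, -1.0]]
contact_force: [0.4, -0.6, -0.3]
finger_gap: 51.4
gripper_force: 0.0
```

>>> step_arm([
  [[0, 0, 0, 0], [0, 0, 0, 0], [0, 0, 0, 0], [0, 0, 0, 0]],
], claw=0, force=30)

```text
time_s: 13.08
eef_pos: [437.9, 310.9, 57.1]
tcp_rot: [[-0.988, 0.152, 0.019], [0.152, 0.988, 0.002], [-0.019, 0.005, -1.0]]
contact_force: [-0.6, -3.1, 5.8]
finger_gap: 15.2
gripper_force: 35.1
```

>>> step_arm([
  [[0, 0, -20, 0], [0, 0, -50, 0], [0, 0, -50, 0], [0, 0, 0, 0]],
])

```text
time_s: 13.58
eef_pos: [436.9, 312.2, 180.1]
tcp_rot: [[-0.988, 0.151, 0.024], [0.151, 0.988, 0.006], [-0.022, 0.01, -1.0]]
contact_force: [0.3, 0.4, -3.9]
finger_gap: 15.6
gripper_force: 33.9
```

```bash
python3 - <<'E'
from h import *
togo(*L(-27,0,160),181)
im,d,K,V=grab("side");cv2.imwrite("pics/s1.png",im[120:360,200:520].repeat(2,0).repeat(2,1))
W=world(d,K,V);R=(abs(W[...,0]-437)<100)&(abs(W[...,1]-309)<50)&(W[...,2]>100)&(im.min(2)>120)
p=W[R];print(len(p),p.min(0),p.max(0))
E
```

```text
t 13.575 pos [436.9 312.2 180.1] yaw 171.28 F [ 0.3  0.4 -3.9] gap 15.6
turn first -0.1696 then shift [-110.3 -417.2   20.3]
2620 [337.3800718  274.62512979 122.58672213] [527.53784664 358.97571892 656.70109191]
```

View pics/s1.png

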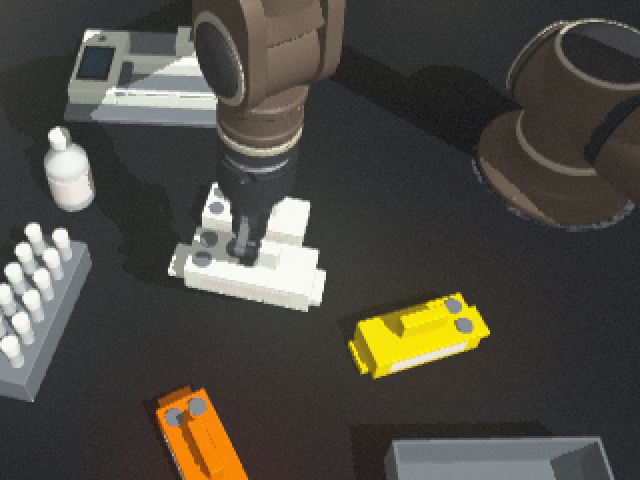

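The cassette is held level in the gripper at crop (250,270), with the spare undisturbed behind it. I'll carry it to above the bay.

>>> step_arm([
  [[0, 0, 0, -0.17], [-14, -52, 0, 0], [-14, -52, 0, 0], [-14, -52, 0, 0], [-14, -52, 0, 0]],
])

```text
time_s: 14.25
eef_pos: [494.1, 102.1, 174.3]
tcp_rot: [[-1.0, -0.018, 0.014], [-0.018, 1.0, 0.001], [-0.014, 0.001, -1.0]]
contact_force: [1.1, 0.3, -4.1]
finger_gap: 15.1
gripper_force: 33.5
```

>>> step_arm([
  [[-14, -52, 0, 0], [-14, -52, 0, 0], [-14, -52, 0, 0], [-12, -52, 0, 0], [0, 0, 0, 0]],
])

```text
time_s: 14.88
eef_pos: [552.1, -106.3, 174.5]
tcp_rot: [[-1.0, -0.013, 0.014], [-0.013, 1.0, 0.002], [-0.014, 0.001, -1.0]]
contact_force: [-0.3, 0.8, -3.2]
finger_gap: 15.2
gripper_force: 33.5
```

```bash
python3 - <<'E'
from h import *
togo(*L(-27,0,110),181)
print(np.round(bot.state()["joint_pos"],1))
im,d,K,V=grab("wrist");cv2.imwrite("pics/w3.png",im)
W=world(d,K,V)
def rect(n,m):
    p=W[m];
    if len(p)>20:r=cv2.minAreaRect(p[:,:2].astype(np.float32));print(n,len(p),p.mean(0).round(1),np.round(r[0],1),np.round(r[1],1),round(r[2],2))
R=(abs(W[...,0]-555)<150)&(abs(W[...,1]+103)<60)
g=im.min(2)
rect("body",R&(W[...,2]>130)&(W[...,2]<175)&(g>110))
Z=W[...,2];m=R&(Z>140)&(Z<175)&(g>110)
p=W[m];A=np.c_[p[:,:2]-p[:,:2].mean(0),np.ones(len(p))];print(np.linalg.lstsq(A,p[:,2],rcond=None)[0])
E
```

```text
t 14.875 pos [ 552.1 -106.3  174.5] yaw -179.26 F [-0.3  0.8 -3.2] gap 15.2
turn first -0.0046 then shift [-2.   3.3 64.6]
[-11.   11.1  -6.5  71.6   0.2 -11.8]
body 14742 [ 513.1 -106.3  153.2] [ 540.5 -106.2] [142.3  60.2] 0.79
[1.05014216e-02 3.62696563e-03 1.53695703e+02]
```

View pics/w3.png

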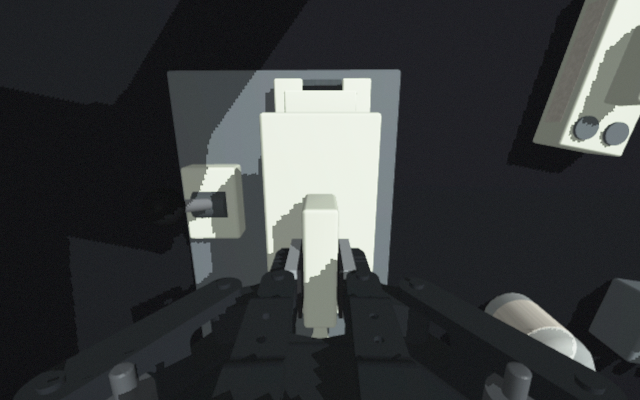

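The cassette is level and in line with the bay; its foot end is at (325,100) and the rib at (322,255). The body top is at z 154. I'll lower it onto the catch.

>>> step_arm([
  [[-2, 3.3, 35, -0.004], [0, 0, 36, 0], [0, 0, 0, 0]],
])

```text
time_s: 15.3
eef_pos: [552.7, -98.0, 102.6]
tcp_rot: [[-1.0, -0.023, 0.01], [-0.023, 1.0, 0.003], [-0.01, 0.003, -1.0]]
contact_force: [0.2, -0.1, -3.1]
finger_gap: 15.3
gripper_force: 33.4
```

>>> step_arm([
  [[0, 0, 3, 0], [0, 0, 3, 0], [0, 0, 0, 0]],
], force=20, claw=0)

```text
time_s: 15.68
eef_pos: [556.4, -99.8, 101.4]
tcp_rot: [[-1.0, -0.022, 0.019], [-0.022, 1.0, 0.001], [-0.019, 0.001, -1.0]]
contact_force: [0.3, 0.9, -3.2]
finger_gap: 15.1
gripper_force: 33.5
```

```bash
python3 - <<'E'
from h import *
togo(*L(-27,0,86),181)
E
```

```text
t 15.675 pos [556.4 -99.8 101.4] yaw -178.74 F [ 0.3  0.9 -3.2] gap 15.1
turn first 0.0045 then shift [ 1.8 -3.1 15.4]
```

>>> step_arm([
  [[1, -3, 3, 0.004], [0, 0, 3, 0], [0, 0, 0, 0]],
], force=20)

```text
time_s: 16.05
eef_pos: [555.9, -103.2, 95.4]
tcp_rot: [[-1.0, -0.017, 0.02], [-0.017, 1.0, 0.001], [-0.02, 0.001, -1.0]]
contact_force: [1.6, -1.0, 1.2]
finger_gap: 15.1
gripper_force: 34.2
```

>>> step_arm([
  [[0, 0, 3, 0], [0, 0, 0, 0]],
])

```text
time_s: 16.3
eef_pos: [556.9, -103.2, 93.0]
tcp_rot: [[-1.0, -0.018, 0.022], [-0.018, 1.0, 0.001], [-0.022, 0.0, -1.0]]
contact_force: [2.8, 0.3, 4.6]
finger_gap: 15.4
gripper_force: 34.8
```

```bash
python3 - <<'E'
from h import *
togo(*L(-27,0,86),181)
E
```

```text
t 16.3 pos [ 556.9 -103.2   93. ] yaw -178.98 F [2.8 0.3 4.6] gap 15.4
turn first 0.0003 then shift [2.1 0.3 6.9]
```

>>> step_arm([
  [[1, 0, 3, 0], [0, 0, 0, 0]],
])

```text
time_s: 16.55
eef_pos: [556.3, -103.2, 90.2]
tcp_rot: [[-1.0, -0.018, 0.023], [-0.018, 1.0, 0.001], [-0.023, 0.0, -1.0]]
contact_force: [3.8, -0.9, 6.3]
finger_gap: 15.5
gripper_force: 35.1
```

>>> step_arm([
  [[0, 0, 3, 0], [0, 0, 0, 0]],
])

```text
time_s: 16.8
eef_pos: [556.6, -103.1, 87.4]
tcp_rot: [[-1.0, -0.018, 0.023], [-0.018, 1.0, 0.001], [-0.023, 0.0, -1.0]]
contact_force: [3.7, -0.7, 5.5]
finger_gap: 15.2
gripper_force: 35.4
```

```bash
python3 - <<'E'
from h import *
togo(*L(-27,0,86),181)
im,d,K,V=grab("wrist")
W=world(d,K,V);g=im.min(2)
for y0 in(-125,-82):
  m=(abs(W[...,1]-y0)<3)&(g>110)&(W[...,0]>480)&(W[...,0]<620)&(W[...,2]>55)&(W[...,2]<115)
  p=W[m];print(y0,len(p),p.min(0).round(),p.max(0).round(),np.polyfit(p[:,0],p[:,2],1))
E
```

```text
t 16.8 pos [ 556.6 -103.1   87.4] yaw -178.97 F [ 3.7 -0.7  5.5] gap 15.2
turn first 0.0005 then shift [1.6 0.3 1.3]
-125 1798 [ 481. -128.   57.] [ 560. -122.   77.] [-1.13158314e-01  1.29848928e+02]
-82 1800 [480. -85.  57.] [558. -79.  89.] [-1.11630984e-01  1.28937074e+02]
```

It is pivoting as planned, with a tilt of about 0.11 at constant force. I'll continue until the tongue touches.

>>> step_arm([
  [[0, 0, 3, 0], [0, 0, 0, 0]],
])

```text
time_s: 17.1
eef_pos: [556.8, -103.2, 84.4]
tcp_rot: [[-1.0, -0.018, 0.023], [-0.018, 1.0, 0.001], [-0.023, 0.0, -1.0]]
contact_force: [5.2, -1.1, 5.9]
finger_gap: 15.6
gripper_force: 35.6
```

>>> step_arm([
  [[0, 0, 2, 0], [0, 0, 0, 0]],
])

```text
time_s: 17.35
eef_pos: [557.1, -103.2, 84.0]
tcp_rot: [[-1.0, -0.018, 0.025], [-0.018, 1.0, 0.0], [-0.025, 0.0, -1.0]]
contact_force: [1.1, 0.1, 14.0]
finger_gap: 15.3
gripper_force: 37.0
```

```bash
python3 - <<'E'
from h import *
togo(*L(-27,0,86),181)
im,d,K,V=grab("wrist")
W=world(d,K,V);g=im.min(2)
for y0 in(-125,-82):
  m=(abs(W[...,1]-y0)<3)&(g>110)&(W[...,0]>500)&(W[...,0]<620)&(W[...,2]>60)&(W[...,2]<115)
  p=W[m];print(y0,len(p),p.min(0).round(),p.max(0).round(),np.polyfit(p[:,0],p[:,2],1))
E
```

```text
t 17.35 pos [ 557.1 -103.2   84. ] yaw -178.98 F [ 1.1  0.1 14. ] gap 15.3
turn first 0.0004 then shift [ 2.1  0.4 -2.1]
-125 1269 [ 500. -128.   61.] [ 560. -122.   75.] [ -0.18340823 165.03957926]
-82 1251 [500. -85.  62.] [558. -79.  86.] [ -0.18415929 165.33488367]
```

The tongue is down (force up to 14 N, tilt about 0.19). I'll release, rise, and go behind the rib with the fingers shut.

>>> step_arm([
  [[0, 0, -2, 0], [0, 0, 0, 0], [0, 0, 0, 0]],
], claw=0.5)

```text
time_s: 17.77
eef_pos: [553.9, -102.7, 82.0]
tcp_rot: [[-1.0, -0.018, 0.017], [-0.018, 1.0, 0.002], [-0.017, 0.001, -1.0]]
contact_force: [0.2, -0.6, -0.3]
finger_gap: 43.0
gripper_force: 0.0
```

>>> step_arm([
  [[0, 0, -25, 0], [0, 0, -25, 0], [27, 0, 0, 0], [27, 0, 0, 0], [0, 0, 0, 0]],
])

```text
time_s: 18.4
eef_pos: [497.9, -103.8, 131.3]
tcp_rot: [[-1.0, -0.017, 0.017], [-0.017, 1.0, 0.002], [-0.017, 0.001, -1.0]]
contact_force: [1.0, -0.1, 0.0]
finger_gap: 42.8
gripper_force: 0.0
```

>>> step_arm([
  [[0, 0, 0, 0], [0, 0, 0, 0], [0, 0, 0, 0]],
], claw=0)

```text
time_s: 18.77
eef_pos: [500.0, -103.9, 131.4]
tcp_rot: [[-1.0, -0.018, 0.018], [-0.018, 1.0, 0.002], [-0.018, 0.001, -1.0]]
contact_force: [0.4, -0.1, -0.6]
finger_gap: -0.2
gripper_force: 0.0
```

```bash
python3 - <<'E'
from h import *
togo(504,-103.8,97,181)
im,d,K,V=grab("scene");W=world(d,K,V);cv2.imwrite("pics/c1.png",cv2.resize(im[200:370,170:370],None,fx=3.5,fy=3.5,interpolation=cv2.INTER_CUBIC))
E
```

```text
t 18.775 pos [ 500.  -103.9  131.4] yaw -178.97 F [ 0.4 -0.1 -0.6] gap -0.2
turn first 0.0005 then shift [-3.4 -0.1 34.4]
```

View pics/c1.png

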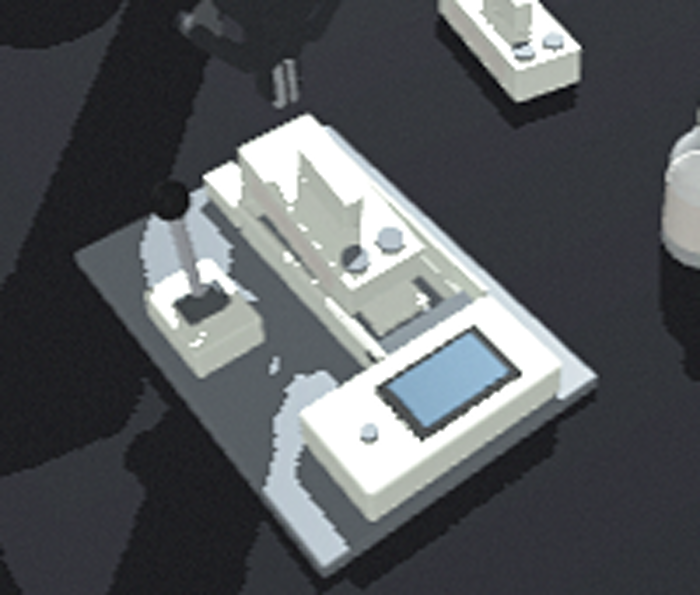

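The cassette rests tongue-down in the bay, with the tongue at crop (400,310) just short of the lip and the rib clear. I'll lower the shut fingers behind the rib and push.

>>> step_arm([
  [[0, 0, 20, 0], [0, 0, 14, 0], [0, 0, 0, 0]],
])

```text
time_s: 19.2
eef_pos: [499.3, -103.6, 96.3]
tcp_rot: [[-1.0, -0.018, 0.015], [-0.018, 1.0, 0.002], [-0.015, 0.002, -1.0]]
contact_force: [-1.5, 0.2, 1.1]
finger_gap: -0.2
gripper_force: 0.0
```

>>> step_arm([
  [[-6, 0, 0, 0], [-6, 0, 0, 0], [-6, 0, 0, 0], [-5, 0, 0, 0], [0, 0, 0, 0]],
])

```text
time_s: 19.82
eef_pos: [523.6, -103.4, 97.9]
tcp_rot: [[-1.0, -0.018, 0.018], [-0.018, 1.0, 0.002], [-0.018, 0.001, -1.0]]
contact_force: [-0.0, 0.4, -1.3]
finger_gap: 0.1
gripper_force: 0.0
```

>>> step_arm([
  [[-5, 0, 0, 0], [-5, 0, 0, 0], [-5, 0, 0, 0], [0, 0, 0, 0]],
])

```text
time_s: 20.32
eef_pos: [538.8, -103.2, 98.3]
tcp_rot: [[-1.0, -0.018, 0.019], [-0.018, 1.0, 0.002], [-0.019, 0.001, -1.0]]
contact_force: [-0.2, 0.5, 0.2]
finger_gap: -0.0
gripper_force: 0.0
```

```bash
cat >> h.py <<'E'
def body():
    im,d,K,V=grab("scene");W=world(d,K,V);R=(abs(W[...,1]+102)<45)&(im.min(2)>150)&(W[...,0]>470)&(W[...,0]<690)
    X=np.array([[(x-582)*np.cos(.0175)+(y+102.4)*np.sin(.0175),-(x-582)*np.sin(.0175)+(y+102.4)*np.cos(.0175),z] for x,y,z in W[R]])
    t=X[(abs(X[:,1])<27)&(abs(X[:,1])>12)&(X[:,2]>47)]
    f=np.polyfit(t[:,0],t[:,2],1)
    for _ in range(4):
        t=t[abs(t[:,2]-np.polyval(f,t[:,0]))<4];f=np.polyfit(t[:,0],t[:,2],1)
    lo,hi=np.percentile(t[:,0],[1,99])
    print("top n",len(t),"slope",f[0].round(3),"ends x",lo.round(),hi.round(),"z",np.polyval(f,[lo,hi]).round(1))
    return im
E
python3 - <<'E'
from h import *
togo(540,-103.4,97,181);body()
E
```

```text
t 20.325 pos [ 538.8 -103.2   98.3] yaw -178.97 F [-0.2  0.5  0.2] gap -0.0
turn first 0.0004 then shift [-1.1 -0.3  1.4]
top n 450 slope -0.161 ends x -71.0 64.0 z [72.8 51.1]
```

It slides easily. The tip is at about x = 80, so I'll continue to the stop.

>>> step_arm([
  [[-4, 0, 0, 0], [-3, 0, 0, 0], [0, 0, 0, 0]],
])

```text
time_s: 20.75
eef_pos: [545.4, -103.0, 98.4]
tcp_rot: [[-1.0, -0.018, 0.018], [-0.018, 1.0, 0.002], [-0.018, 0.001, -1.0]]
contact_force: [-0.2, 0.8, -0.2]
finger_gap: 0.0
gripper_force: 0.2
```

>>> step_arm([
  [[-3, 0, 0, 0], [0, 0, 0, 0]],
])

```text
time_s: 21.0
eef_pos: [548.1, -103.0, 98.4]
tcp_rot: [[-1.0, -0.018, 0.018], [-0.018, 1.0, 0.002], [-0.018, 0.001, -1.0]]
contact_force: [-1.5, 0.4, -0.2]
finger_gap: 0.2
gripper_force: 0.7
```

```bash
python3 - <<'E'
from h import *
togo(540,-103.4,97,181);body()
E
```

```text
t 21.0 pos [ 548.1 -103.    98.4] yaw -178.98 F [-1.5  0.4 -0.2] gap 0.2
turn first 0.0003 then shift [ 8.2 -0.3  1.2]
top n 456 slope -0.14 ends x -62.0 73.0 z [69.7 50.9]
```

>>> step_arm([
  [[-3, 0, 0, 0], [0, 0, 0, 0]],
])

```text
time_s: 21.3
eef_pos: [548.5, -102.9, 98.2]
tcp_rot: [[-1.0, -0.017, 0.013], [-0.017, 1.0, 0.001], [-0.013, 0.001, -1.0]]
contact_force: [-10.5, -1.0, 4.4]
finger_gap: -0.0
gripper_force: 5.7
```

>>> step_arm([
  [[-3, 0, 0, 0], [0, 0, 0, 0]],
])

```text
time_s: 21.55
eef_pos: [548.8, -102.9, 98.0]
tcp_rot: [[-1.0, -0.017, 0.008], [-0.017, 1.0, 0.001], [-0.008, 0.001, -1.0]]
contact_force: [-19.9, -0.6, 9.9]
finger_gap: 0.0
gripper_force: 10.8
```

```bash
python3 - <<'E'
from h import *
togo(540,-103.4,97,181);body()
E
```

```text
t 21.55 pos [ 548.8 -102.9   98. ] yaw -179.03 F [-19.9  -0.6   9.9] gap 0.0
turn first -0.0004 then shift [ 8.8 -0.3  0.9]
top n 443 slope -0.139 ends x -61.0 73.0 z [69.5 50.9]
```

It is at the stop (20 N) with the foot end raised, so step 1 is met. I'll back off 18 mm and press down on the foot end.

>>> step_arm([
  [[10, 0, 0, 0], [8, 0, 0, 0], [0, 0, 14, 0], [0, 0, 0, 0]],
])

```text
time_s: 22.1
eef_pos: [536.4, -103.1, 83.1]
tcp_rot: [[-1.0, -0.018, 0.018], [-0.018, 1.0, 0.002], [-0.018, 0.001, -1.0]]
contact_force: [-0.8, 0.2, 0.4]
finger_gap: 0.1
gripper_force: 0.0
```

>>> step_arm([
  [[0, 0, 4, 0], [0, 0, 4, 0], [0, 0, 0, 0]],
])

```text
time_s: 22.48
eef_pos: [535.9, -103.2, 76.3]
tcp_rot: [[-1.0, -0.018, 0.017], [-0.018, 1.0, 0.001], [-0.017, 0.001, -1.0]]
contact_force: [-1.7, -0.2, 3.2]
finger_gap: 0.3
gripper_force: 1.7
```

```bash
python3 - <<'E'
from h import *
togo(537,-103.2,62,181);body()
E
```

```text
t 22.475 pos [ 535.9 -103.2   76.3] yaw -178.99 F [-1.7 -0.2  3.2] gap 0.3
turn first 0.0002 then shift [-0.9 -0.  14.3]
top n 452 slope -0.092 ends x -63.0 71.0 z [62.6 50.3]
```

>>> step_arm([
  [[0, 0, 4, 0], [0, 0, 4, 0], [0, 0, 0, 0]],
])

```text
time_s: 22.9
eef_pos: [536.7, -103.1, 67.6]
tcp_rot: [[-1.0, -0.018, 0.018], [-0.018, 1.0, 0.002], [-0.018, 0.001, -1.0]]
contact_force: [0.1, 0.0, 0.4]
finger_gap: 0.3
gripper_force: 0.0
```

>>> step_arm([
  [[0, 0, 3, 0], [0, 0, 3, 0], [0, 0, 0, 0]],
])

```text
time_s: 23.28
eef_pos: [536.9, -103.1, 62.2]
tcp_rot: [[-1.0, -0.018, 0.018], [-0.018, 1.0, 0.002], [-0.018, 0.001, -1.0]]
contact_force: [-0.4, -0.7, 1.6]
finger_gap: -0.0
gripper_force: 0.8
```

```bash
python3 - <<'E'
from h import *
togo(537,-103.2,62,181);body()
E
```

```text
t 23.275 pos [ 536.9 -103.1   62.2] yaw -178.98 F [-0.4 -0.7  1.6] gap -0.0
turn first 0.0004 then shift [-0.1 -0.1  0.2]
top n 152 slope -0.006 ends x -0.0 69.0 z [48.8 48.4]
```

It's flat at z 48.5, so the foot dropped in. I'll press briefly to confirm, then rise and check the catch and the lever ball.

>>> step_arm([
  [[0, 0, 3, 0], [0, 0, 0, 0], [0, 0, 0, 0]],
])

```text
time_s: 23.7
eef_pos: [537.0, -103.1, 62.0]
tcp_rot: [[-1.0, -0.018, 0.02], [-0.018, 1.0, 0.001], [-0.02, 0.001, -1.0]]
contact_force: [-9.2, 2.1, 21.4]
finger_gap: 0.2
gripper_force: 11.0
```

>>> step_arm([
  [[0, 0, -30, 0], [0, 0, -50, 0], [0, 0, -50, 0], [0, 0, 0, 0]],
])

```text
time_s: 24.2
eef_pos: [536.7, -103.7, 193.5]
tcp_rot: [[-1.0, -0.018, 0.026], [-0.018, 1.0, 0.0], [-0.026, -0.0, -1.0]]
contact_force: [0.1, 0.6, -0.1]
finger_gap: -0.1
gripper_force: 0.0
```

```bash
python3 - <<'E'
from h import *
im=body()
im,d,K,V=grab("wrist");W=world(d,K,V);cv2.imwrite("pics/w4.png",im)
m=(abs(W[...,0]-490)<40)&(abs(W[...,1]+104)<10)&(W[...,2]>36)&(W[...,2]<46)&(im.max(2)<150)
p=W[m];print("catch x",np.percentile(p[:,0],[1,99]),np.median(p[:,2]))
im,d,K,V=grab("scene");W=world(d,K,V)
m=(abs(W[...,0]-545)<60)&(abs(W[...,1]+207)<25)&(W[...,2]>95)&(W[...,2]<140);p=W[m];
A=np.c_[2*p,np.ones(len(p))];s=np.linalg.lstsq(A,(p**2).sum(1),rcond=None)[0];print("ball",s[:3],np.sqrt(s[3]+s[:3]@s[:3]),len(p))
togo(500,-208,112,181)
E
```

```text
top n 321 slope 0.009 ends x -67.0 68.0 z [48.  49.2]
catch x [469.73577793 500.79439395] 38.74135510481639
ball [ 539.05400642 -207.90689361  113.16646981] 15.332044155216405 130
t 24.35 pos [ 534.1 -103.2  188.2] yaw -178.98 F [-0.3  0.1 -0.8] gap 0.0
turn first 0.0003 then shift [  37.2 -104.3   75.4]
```

View pics/w4.png

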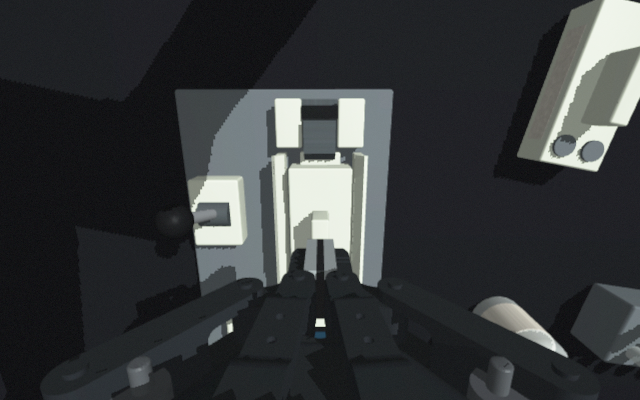

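The wrist view shows the cassette flat in the bay and the catch (320,135) over the foot. Its front edge is at 500.8, exactly its rest value. The lever ball is at (539,-208,113), and I'll go behind it.

>>> step_arm([
  [[18, -52, 0, 0], [18, -52, 0, 0], [0, 0, 38, 0], [0, 0, 38, 0], [0, 0, 0, 0]],
])

```text
time_s: 24.98
eef_pos: [498.6, -206.8, 108.0]
tcp_rot: [[-1.0, -0.017, 0.01], [-0.017, 1.0, 0.005], [-0.01, 0.005, -1.0]]
contact_force: [-1.2, 0.0, 0.2]
finger_gap: 0.3
gripper_force: 0.0
```

>>> step_arm([
  [[-10, 0, 0, 0], [-10, 0, 0, 0], [-10, 0, 0, 0], [-10, 0, 0, 0], [0, 0, 0, 0]],
])

```text
time_s: 25.6
eef_pos: [542.7, -207.0, 113.2]
tcp_rot: [[-1.0, -0.018, 0.019], [-0.018, 1.0, 0.001], [-0.019, 0.001, -1.0]]
contact_force: [-0.2, -0.7, 0.6]
finger_gap: -0.2
gripper_force: 0.0
```

>>> step_arm([
  [[-10, 0, 0, 0], [-10, 0, 0, 0], [-8, 0, 0, 0], [0, 0, 0, 0]],
])

```text
time_s: 26.1
eef_pos: [570.4, -206.6, 113.5]
tcp_rot: [[-1.0, -0.018, 0.018], [-0.018, 1.0, 0.002], [-0.018, 0.001, -1.0]]
contact_force: [-0.3, -0.1, -0.8]
finger_gap: 0.3
gripper_force: 0.0
```

>>> step_arm([
  [[-5, 0, 0, 0], [-4, 0, 0, 0], [0, 0, 0, 0]],
])

```text
time_s: 26.48
eef_pos: [577.7, -206.4, 113.6]
tcp_rot: [[-1.0, -0.018, 0.016], [-0.018, 1.0, 0.001], [-0.016, 0.001, -1.0]]
contact_force: [-6.0, 0.0, 1.5]
finger_gap: -0.1
gripper_force: 2.2
```

That's the end stop (6 N against 1 N to move it). I'll press a touch more, back off, rise and verify.

>>> step_arm([
  [[-2, 0, 0, 0], [0, 0, 0, 0], [0, 0, 0, 0]],
])

```text
time_s: 26.85
eef_pos: [578.0, -206.4, 113.5]
tcp_rot: [[-1.0, -0.017, 0.013], [-0.017, 1.0, 0.001], [-0.013, 0.001, -1.0]]
contact_force: [-9.5, 0.8, 4.0]
finger_gap: -0.1
gripper_force: 5.2
```

>>> step_arm([
  [[15, 0, 0, 0], [30, 0, 0, 0], [0, 0, -50, 0], [0, 0, -50, 0], [0, 0, 0, 0]],
])

```text
time_s: 27.48
eef_pos: [535.7, -208.2, 218.1]
tcp_rot: [[-0.999, -0.018, 0.027], [-0.018, 1.0, -0.002], [-0.027, -0.002, -1.0]]
contact_force: [0.2, 0.2, 0.1]
finger_gap: 0.3
gripper_force: 0.0
```

```bash
python3 - <<'E'
from h import *
body();s=bot.state();print(np.round(s["contact_force"],1),s["time_s"])
for n in("scene","side"):
    im,d,K,V=grab(n);W=world(d,K,V)
    m=(abs(W[...,0]-600)<45)&(abs(W[...,1]+207)<25)&(W[...,2]>92)&(W[...,2]<130);p=W[m];print(n,len(p),np.median(p,0).round(1),p.min(0).round(),p.max(0).round())
    if n=="side":
        R=(abs(W[...,0]-437)<90)&(abs(W[...,1]-147)<50)&(W[...,2]>60)&(W[...,2]<72)&(im.min(2)>110);print("spare",cv2.minAreaRect(W[R][:,:2].astype(np.float32)))
E
```

```text
top n 327 slope 0.005 ends x -67.0 67.0 z [48.2 48.9]
[ 0.5 -0.2 -0.4] 27.525
scene 119 [ 607.7 -210.9  115.5] [ 591. -220.   99.] [ 615. -197.  122.]
side 59 [ 598.3 -201.8  113.9] [ 587. -213.   96.] [ 612. -192.  123.]
spare ((436.9603271484375, 148.5670166015625), (17.512983322143555, 59.21728515625), 80.44007110595703)
```

The ball is at x≈603, which is full throw. The cassette is flat, the spare hasn't moved and nothing touches the robot, so I'll hand in.

```bash
python3 -c "
from workcell import bot
print(bot.finish_job())"
```

```text
the job is handed in; nothing more can be done
None
```

I handed the job in at about 27.5 s; no verdict came back, but by my measurements the cassette lies flat under the lip with the catch over its foot, and the lever is at its end stop. The square-ended cassette did not move; the arm kept clear of the bottle and rack, which I did not re-measure.

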